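# Touch off the marker studs round a terracotta figure

## Task

Check in the modelling board for copying the figure: with the fingertips, press lightly on top of the red cap, then the yellow, then the blue, so that each sinks part of its short travel (about half is right) and stays there, without driving any of them down to its stop. Do not press the green cap, and do not lift or shift the studs, the figure or anything else on the table.

Things in the scene. Friction and masses are not known exactly. Their poses are not given: they have to be found in the camera images.
- board: fixed plywood modelling board, 360 (its x) x 540 (its y) x 15 mm thick, flat on the table; origin at the centre of its underside. The studs and the figure stand on it.
- red_stud: marker stud with the red cap: a loose upright dark steel stand (about 0.6 kg, standing on the board by its weight alone), round foot 62 mm across and 14 mm high, thin neck, then a collar 32 mm across whose top is 50 mm above the underside. Origin at the centre of the underside, z up.
- red_cap (a point): centre of the flat top face of the red cap (30 mm across, 8 mm thick, on a white 10 mm pin on the axis of the stud); untouched it is 76 mm above the stud's underside. It moves down with the cap.
- red_pin (a joint): how far the red cap and its pin have sunk into the stud, in m: 0 untouched, 0.016 at the stop. No spring: it slides down against a friction of about 3 N and stays where it is left. Do not go beyond 0.013.
- yellow_stud: marker stud with the yellow cap: a loose upright dark steel stand (about 0.6 kg, standing on the board by its weight alone), round foot 62 mm across and 14 mm high, thin neck, then a collar 32 mm across whose top is 60 mm above the underside. Origin at the centre of the underside, z up.
- yellow_cap (a point): centre of the flat top face of the yellow cap (30 mm across, 8 mm thick, on a white 10 mm pin on the axis of the stud); untouched it is 86 mm above the stud's underside. It moves down with the cap.
- yellow_pin (a joint): how far the yellow cap and its pin have sunk into the stud, in m: 0 untouched, 0.016 at the stop. No spring: it slides down against a friction of about 3 N and stays where it is left. Do not go beyond 0.013.
- blue_stud: marker stud with the blue cap: a loose upright dark steel stand (about 0.6 kg, standing on the board by its weight alone), round foot 62 mm across and 14 mm high, thin neck, then a collar 32 mm across whose top is 70 mm above the underside. Origin at the centre of the underside, z up.
- blue_cap (a point): centre of the flat top face of the blue cap (30 mm across, 8 mm thick, on a white 10 mm pin on the axis of the stud); untouched it is 96 mm above the stud's underside. It moves down with the cap.
- blue_pin (a joint): how far the blue cap and its pin have sunk into the stud, in m: 0 untouched, 0.016 at the stop. No spring: it slides down against a friction of about 3 N and stays where it is left. Do not go beyond 0.013.
- green_stud: marker stud with the green cap: a loose upright dark steel stand (about 0.6 kg, standing on the board by its weight alone), round foot 62 mm across and 14 mm high, thin neck, then a collar 32 mm across whose top is 60 mm above the underside. Origin at the centre of the underside, z up.
- green_cap (a point): centre of the flat top face of the green cap (30 mm across, 8 mm thick, on a white 10 mm pin on the axis of the stud); untouched it is 86 mm above the stud's underside. It moves down with the cap.
- green_pin (a joint): how far the green cap and its pin have sunk into the stud, in m: 0 untouched, 0.016 at the stop. No spring: it slides down against a friction of about 3 N and stays where it is left. Not to be pressed.
- figure: loose fired-terracotta standing figure, 222 mm tall on a round base 100 mm across (about 0.9 kg), on the board among the studs; origin at the centre of the underside. Leave alone.
- spray: loose white spray bottle with a blue head, 68 mm across, 195 mm tall; stands on the table left of the board; origin at the centre of the underside. Leave alone.
- pot: loose white ceramic pot with two dark loop handles, 90 mm across, 90 mm high, on the table right of the board; origin at the centre of the underside. Leave alone.
- spatula: loose spatula lying on the table right of the board. Leave alone.
- brush: loose brush lying on the table left of the board, near the robot. Leave alone.
There are look-alikes about, which are no part of the job. What is shaped like the red_stud but brown or pink is not meant.

How it is judged (in metres and radians):
On the way, in this order (a step that is already met when the one before it is completed fails the run):
1. the red cap is touched with the fingers and has sunk a little (3 to 13 mm) (value of joint red_pin between 0.003 and 0.013 m and contact force between the fingers and red_stud above 0.3 N), for 0.02 s.
2. the yellow cap is touched with the fingers and has sunk a little (3 to 13 mm) (value of joint yellow_pin between 0.003 and 0.013 m and contact force between the fingers and yellow_stud above 0.3 N), for 0.02 s.
3. the blue cap is touched with the fingers and has sunk a little (3 to 13 mm) (value of joint blue_pin between 0.003 and 0.013 m and contact force between the fingers and blue_stud above 0.3 N), for 0.02 s.
At the end, for the whole second after the job is handed in: The red, yellow and blue caps have each sunk by 3 to 13 mm, the green cap by less than 2 mm; no stud, nor the figure, spray bottle, pot, spatula or brush, is more than 10 mm from where it started, and the studs and the figure stand upright (within 0.15 rad) (value of joint red_pin between 0.003 and 0.013 m and value of joint yellow_pin between 0.003 and 0.013 m and value of joint blue_pin between 0.003 and 0.013 m and value of joint green_pin below 0.002 m and distance of each of red_stud, yellow_stud, blue_stud, green_stud, figure, spray, pot, spatula, brush from where it was at the start of the episode below 0.01 m and angle between each of red_stud, yellow_stud, blue_stud, green_stud, figure's own z axis and vertical below 0.15 rad); the robot touches nothing.
It fails at once if a cap is pushed out of turn (yellow before red, or blue before yellow), or the green cap is pushed down ((value of joint yellow_pin above 0.002 m and value of joint red_pin below 0.003 m) or (value of joint blue_pin above 0.002 m and value of joint yellow_pin below 0.003 m) or value of joint green_pin above 0.002 m).
It fails at once if a cap is pushed beyond 13 mm, to its stop (value of joint any of red_pin, yellow_pin, blue_pin above 0.013 m).
It fails at once if a stud or its cap is struck or pressed harder than 15 N (contact force between the fingers and red_stud above 15 N or contact force between the fingers and yellow_stud above 15 N or contact force between the fingers and blue_stud above 15 N or contact force between the fingers and green_stud above 15 N).
It fails at once if a stud is shifted or lifted by more than 10 mm, or tipped (distance of any of red_stud, yellow_stud, blue_stud, green_stud from where it was at the start of the episode above 0.01 m or angle between any of red_stud, yellow_stud, blue_stud, green_stud's own z axis and vertical above 0.15 rad).
It fails at once if the figure, spray bottle, pot, spatula or brush is moved by more than 10 mm, or the figure tipped (distance of any of figure, spray, pot, spatula, brush from where it was at the start of the episode above 0.01 m or angle between figure's own z axis and vertical above 0.15 rad).
It also fails if it takes over 56 s, if anything falls off the work surface, if the arm or the gripper's body presses on something with over 40 N, if the wrist force passes 120 N, or if a joint passes its speed limit or range.

## Robot

A 6-joint arm with a two-finger parallel gripper is mounted at the origin on the work surface. World frame = base frame: x ahead of the robot, y to its left, z up, the work surface at z = 0. Lengths are in m, angles in degrees, forces in N, time in s.
With the tool pointing down it reaches from about 0.325 to 0.9 m from the base axis. Payload 6.1 kg.
Tool frame: the origin (TCP) lies midway between the tips of the shut fingers; the grasp point (between the pads) lies r.grip_depth behind it (r.grip_depth is the distance from the TCP to the grasp point, in m); z points along the fingers, y is the line along which they close (so a half turn about z gives the same grasp; the last joint's range is limited). The gripper opens to 87 mm and grips with 3 to 60 N. Pads are 19 mm wide; open, the fingers measure 117 mm over their backs; the gripper's body (75 mm by 190 mm) begins 51 mm behind the grasp point.
Start: joints at [68.004, 12.628, 87.462, -0, 79.91, -7.225], TCP at [0.159, 0.604, 0.223] pointing down, gripper open.
Joint ranges: [-170.65, 170.65], [-52.31, 119.04], [5.05, 147.46], [-71.25, 251.25], [11.57, 151.72], [-153.62, 153.62]. Speed limits (degrees/s): [147.25, 147.25, 172.46, 180, 180, 180].

## Interface

Orientations are given as a 3x3 rotation matrix whose columns are the frame's x, y, z axes.
In Python, from station import r gives the robot as it stands. Calls block until the motion is done:
- r.move_pose(position, orientation): joint-space move of the TCP to a pose.
- r.line_to(position, orientation=None, max_speed=0.15, guard=None): straight line of the TCP; orientation=None keeps the orientation; max_speed is the mean speed in m/s. With guard (N) it stops when the force on the tool has changed by that much, and returns True; else False.
- r.move_j(angles): joint-space move.
- r.set_gripper(opening, strength=None): finger opening in m; strength is the grip in N (None keeps the last); returns when the fingers have stopped.
- r.dwell(seconds).
- r.solve_ik(position, orientation): joint angles nearest the present ones, or None.
- r.grab_frame(name): name is "side" or "top" or "wrist"; returns a dict with "pixels" (384x512x3 uint8, red, green, blue), "vertical_fov" (degrees; the focal length in pixels is half the picture's height over the tangent of half this angle, whatever the lens; pixels are square), "cx", "cy" (the principal point, pixels), "rvec" (rotation vector, rad) and "tvec" (3), from world to camera coordinates, as OpenCV has them. Camera axes: x right, y down, z forward; pixel columns grow to the right and rows downward; lengths in m; the calibration is good to about 2 mm. A picture is of the moment at which its call begins. There is no depth.
A pose or a line that the arm cannot do raises r.Unreachable and nothing moves.
- r.job_done(): hands the job in; it is judged then, once.
Trained networks look in the newest picture that a camera, given by its name, has taken for a name from the list of things; names that differ only in an ending like _2 or _b are one class to them, and where a whole thing is asked for, a point or a joint stands for the part that bears it (a point fixed in the world has none). Each returns a list of dicts, best first, with "confidence" (0 to 1); they miss things now and then, are a little off and sometimes report something else, mostly with a low value. They report only what shows in the picture. A call takes as long as a camera call. They do not tell look-alikes from the thing itself.
- r.masks_of(camera, query): "pixels" (384x512 bool, what is visible of it) and "box" ([left, top, right, bottom] in pixels, round what is visible of it).
- r.place_of(camera, query): "at" ([row, column] in pixels: a listed point, or the origin of a listed thing).
Readings, each from a call of its own:
- r.get_time_s(): time.
- r.get_qpos(): joint angles.
- r.get_dq(): joint speeds.
- r.get_joint_torque(): joint torques, N m.
- r.get_ee_pos(): TCP position.
- r.get_tool_rot(): TCP orientation.
- r.get_ft_force(): force on the tool from outside, world axes, zero at the start.
- r.get_torque(): the same for the moment, N m.
- r.get_finger_gap(): finger opening in m.
- r.get_gripper_force(): force on a finger pad.
Only numpy, scipy, OpenCV 4.12 (cv2) and the standard library are available. Lean on these libraries where they do the work, as an engineer would, in place of code of your own. Each camera call takes 0.05 s, during which the arm holds its last target. There are 200 camera calls.

## Working session

There is one attempt and no reset: what is moved stays moved. The work goes in short steps, each a Python script; the robot and the scene stay as the last script left them, time stands still between calls to the robot, and variables do not carry over. Pictures are saved under pics/ and viewed, at most 10 in all, crops included, and the job is handed in when it is done.

```bash
mkdir -p pics; cat > h.py <<'E'
import numpy as np, cv2
from station import r
def cam(f):
    h,w=f["pixels"].shape[:2]; fl=h/2/np.tan(np.radians(f["vertical_fov"])/2)
    K=np.array([[fl,0,f["cx"]],[0,fl,f["cy"]],[0,0,1.]]); R=cv2.Rodrigues(np.array(f["rvec"],float))[0]
    return K,R,np.array(f["tvec"],float).ravel()
def P(f): K,R,t=cam(f); return K@np.c_[R,t]
def tri(fs,rcs):
    A=[]
    for f,(v,u) in zip(fs,rcs):
        p=P(f); A+= [u*p[2]-p[0], v*p[2]-p[1]]
    X=np.linalg.svd(np.array(A))[2][-1]; return X[:3]/X[3]
def onplane(f,rc,z):
    K,R,t=cam(f); d=R.T@np.linalg.solve(K,[rc[1],rc[0],1.]); c=-R.T@t
    return c+d*(z-c[2])/d[2]
def proj(f,X): q=P(f)@np.r_[X,1]; return q[1]/q[2],q[0]/q[2]
def save(f,n): cv2.imwrite(f"pics/{n}.png",f["pixels"][...,::-1])
E
python3 - <<'E'
from h import *
ims=[]
for c in ("side","top"):
    f=r.grab_frame(c); save(f,c+"0")
    K,R,t=cam(f); print(c,(-R.T@t).round(3),R[2].round(2),f["vertical_fov"])
    for n in ("red_cap","yellow_cap","blue_cap","green_cap"):
        print(n,[(np.round(d["at"],1).tolist(),round(d["confidence"],2)) for d in r.place_of(c,n)])
print(r.get_time_s(),r.grip_depth,r.get_tool_rot())
E
```

```text
side [ 0.274 -0.769  0.907] [ 0.19  0.67 -0.71] 57.356922924087876
red_cap [([285.9, 186.5], 0.61), ([224.0, 319.7], 0.56), ([258.3, 223.3], 0.51), ([253.9, 384.8], 0.49), ([290.3, 243.1], 0.4), ([202.5, 274.5], 0.36)]
yellow_cap [([202.8, 271.8], 0.6)]
blue_cap [([166.5, 252.0], 0.59), ([137.4, 276.0], 0.38)]
green_cap [([168.7, 250.5], 0.49)]
top [ 0.24  -0.018  1.319] [ 0.2   0.01 -0.98] 44.91888938882105
red_cap [([250.7, 342.6], 0.68), ([141.2, 328.0], 0.6), ([237.4, 383.4], 0.59), ([288.9, 361.2], 0.48), ([97.7, 372.5], 0.46)]
yellow_cap [([177.3, 292.8], 0.44)]
blue_cap [([138.7, 181.8], 0.57)]
green_cap [([185.0, 218.3], 0.6)]
0.5 0.0187 [[-9.66954853e-01  2.54947667e-01 -1.80063520e-05]
 [ 2.54947667e-01  9.66954853e-01 -1.60086397e-05]
 [ 1.33299641e-05 -2.00703093e-05 -1.00000000e+00]]
```

View pics/side0.png

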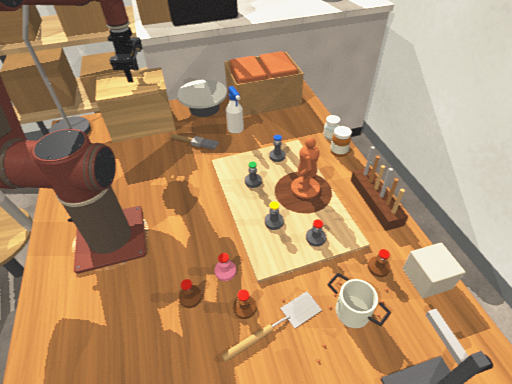

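View pics/top0.png

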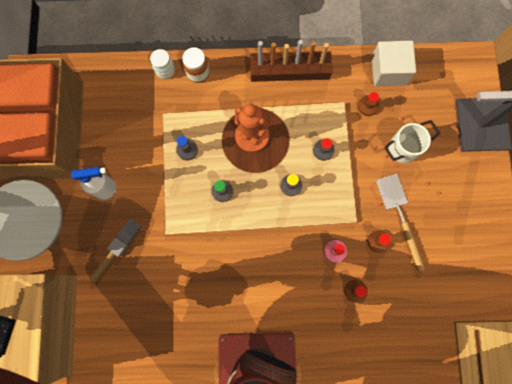

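Top view: the on-board red cap is at about (145,326), yellow (180,293), blue (141,182), green (186,220) and the figure (135,252). The other red-topped pegs are brown or pink and off the board. In the side view red is at (224,318), yellow (205,274), blue (138,277), green (168,252).

```bash
cat >> h.py <<'E'
def capmask(f,c,rc,rad=14):
    hsv=cv2.cvtColor(f["pixels"],cv2.COLOR_RGB2HSV); H,S,V=[hsv[...,i].astype(int) for i in range(3)]
    h0={"red":0,"yellow":29,"blue":112,"green":65}[c]
    d=np.abs((H-h0+90)%180-90)
    m=((d<9)&(S>150)&(V>70)).astype(np.uint8)
    n,l,st,ce=cv2.connectedComponentsWithStats(m)
    best=[i for i in range(1,n) if st[i,4]>8 and np.hypot(ce[i][1]-rc[0],ce[i][0]-rc[1])<rad]
    i=max(best,key=lambda i:st[i,4]); return (l==i),(ce[i][1],ce[i][0]),st[i]
E
python3 - <<'E'
from h import *
S={"red":(224,318),"yellow":(205,274),"blue":(138,277),"green":(168,252)}
T={"red":(145,326),"yellow":(180,293),"blue":(141,182),"green":(186,220)}
fs,ft=r.grab_frame("side"),r.grab_frame("top")
for c in S:
    a=capmask(fs,c,S[c]); b=capmask(ft,c,T[c])
    print(c,np.round(a[1],1),a[2],np.round(b[1],1),b[2],tri([fs,ft],[a[1],b[1]]).round(4))
ms=r.masks_of("side","figure")[0]; mt=r.masks_of("top","figure")[0]; print(ms["box"],mt["box"],[d["at"] for d in r.place_of("top","figure")],[d["at"] for d in r.place_of("side","figure")])
print(tri([fs,ft],[r.place_of("side","figure")[0]["at"],r.place_of("top","figure")[0]["at"]]))
w=r.grab_frame("wrist"); K,R,t=cam(w); print((-R.T@t).round(3),R[2].round(2),w["vertical_fov"],r.get_ee_pos())
E
```

```text
red [223.2 317.6] [313 219  10   9  70] [143.1 326.4] [321 138  12  11 105] [ 0.6089 -0.206   0.0864]
yellow [205.  273.8] [269 201  10   9  70] [179.  292.4] [287 174  12  11 106] [ 0.5076 -0.1077  0.0962]
blue [137.2 277.2] [274 135   7   6  32] [140.6 181.7] [177 136  10  10  77] [0.6208 0.1901 0.1064]
green [164.3 252.2] [249 162   7   6  33] [185.5 219.6] [215 181  10  10  74] [0.4953 0.0886 0.0962]
[289.3, 134.3, 315.7, 198.0] [231.1, 106.2, 268.9, 151.7] [[136.0, 248.8], [182.8, 290.8]] [[187.6, 305.0], [219.7, 275.1]]
[0.66208123 0.00883834 0.00581155]
[0.084 0.624 0.385] [ 0.27 -0.07 -0.96] 70.07706231756002 [0.15933203 0.60435377 0.22254485]
```

```bash
python3 - <<'E'
from h import *
D=np.array([[-1,0,0],[0,1,0],[0,0,-1.]])
p=r.get_ee_pos()
r.line_to([p[0],p[1],0.34],max_speed=0.2)
r.set_gripper(0.0)
x=np.array([0.6089,-0.206,0.27]); r.move_pose(x,D)
w=r.grab_frame("wrist"); save(w,"w_red"); q=proj(w,[.6089,-.206,.091]); print(q)
try:
    m=capmask(w,"red",q,40); print(m[1:],onplane(w,m[1],.091))
except Exception as e: print(e)
print(r.get_ee_pos(),r.get_time_s(),r.get_finger_gap(),r.get_ft_force())
f=r.grab_frame("top"); 
E
```

```text
(np.float64(179.3054769473056), np.float64(256.4469034469797))
((np.float64(179.4066985645933), np.float64(256.75598086124404)), array([246, 168,  23,  24, 418], dtype=int32)) [ 0.60903147 -0.20560487  0.091     ]
[ 0.60917001 -0.20523159  0.27008273] 6.5083 0.000540949936106817 [ 0.18591561  0.37128662 -0.55781304]
```

View pics/w_red.png

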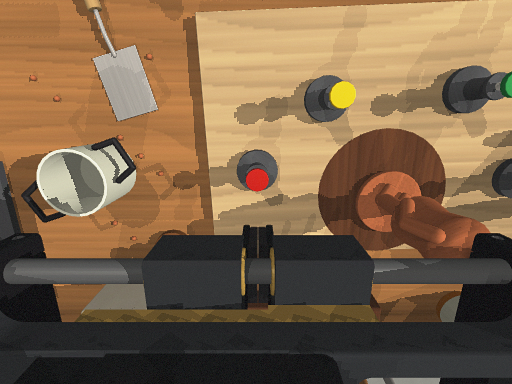

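The wrist view shows the dark-footed red stud at (179,257), matching the triangulation to under 1 mm, with nothing close around it. I'll press it now.

```bash
cat >> h.py <<'E'
def press(xy,ztop,depth=0.008):
    r.line_to([*xy,ztop+0.012],max_speed=0.12); r.dwell(0.2)
    f0=r.get_ft_force()
    hit=r.line_to([*xy,ztop-depth],max_speed=0.012,guard=1.6)
    z=r.get_ee_pos()[2]; print("hit",hit,"z",round(z,4),"dF",np.round(r.get_ft_force()-f0,2))
    if hit and abs(z-ztop)<0.004:
        r.line_to([*xy,z-depth+0.001],max_speed=0.012)
        print("end",r.get_ee_pos().round(4),"dF",np.round(r.get_ft_force()-f0,2))
    else: print("STOP: unexpected")
    return z
E
python3 - <<'E'
from h import *
press([.6090,-.2058],.091); print(r.get_time_s())
E
```

```text
hit True z 0.0905 dF [ 0.67 -0.53  2.47]
end [ 0.6087 -0.2056  0.0831] dF [ 0.24 -0.06  1.26]
10.0167
```

```bash
python3 - <<'E'
from h import *
D=np.array([[-1,0,0],[0,1,0],[0,0,-1.]])
r.line_to([.609,-.2058,.2],max_speed=0.12)
x=np.array([.5076,-.1077,.27]); r.move_pose(x,D)
fs,w=r.grab_frame("side"),r.grab_frame("wrist"); save(fs,"s1")
q=proj(w,[*x[:2],.101]); m=capmask(w,"yellow",q,40); print(q,m[1:],onplane(w,m[1],.101))
wm=capmask(w,"red",proj(w,[.609,-.2058,.083]),30); print("wrist red",wm[1:],[np.round(proj(w,[.609,-.2058,z]),1) for z in (.091,.083)])
try:
    s=capmask(fs,"red",(225,317)); print(s[1:],"tri",tri([fs,w],[s[1],wm[1]]), [np.round(proj(fs,[.609,-.2058,z]),1) for z in (.0864,.0784)])
except Exception as e: print(e)
print(r.get_time_s())
E
```

```text
(np.float64(181.43072515652293), np.float64(257.56297180158367)) ((np.float64(181.05145413870247), np.float64(257.4161073825503)), array([246, 169,  24,  25, 447], dtype=int32)) [ 0.50711867 -0.10788231  0.101     ]Traceback (most recent call last):
  File "<stdin>", line 7, in <module>
  File "h.py", line 25, in capmask
    i=max(best,key=lambda i:st[i,4]); return (l==i),(ce[i][1],ce[i][0]),st[i]
ValueError: max() iterable argument is empty
```

```bash
python3 - <<'E'
from h import *
fs,ft=r.grab_frame("side"),r.grab_frame("top")
for z in (.0864,.0784): print(np.round(proj(fs,[.609,-.2058,z]),1),np.round(proj(ft,[.609,-.2058,z]),1))
for f,q in ((fs,(226,317)),(ft,(143,326))):
    try: print(capmask(f,"red",q)[1:])
    except Exception as e: print(e)
cv2.imwrite("pics/s1c.png",cv2.resize(fs["pixels"][150:300,200:400,::-1],(800,600)))
E
```

```text
[223.4 316.9] [142.6 326.4]
[225.1 316.6] [143.5 326. ]
((np.float64(225.2394366197183), np.float64(317.36619718309856)), array([313, 221,  10,   9,  71], dtype=int32))
max() iterable argument is empty
```

View pics/s1c.png

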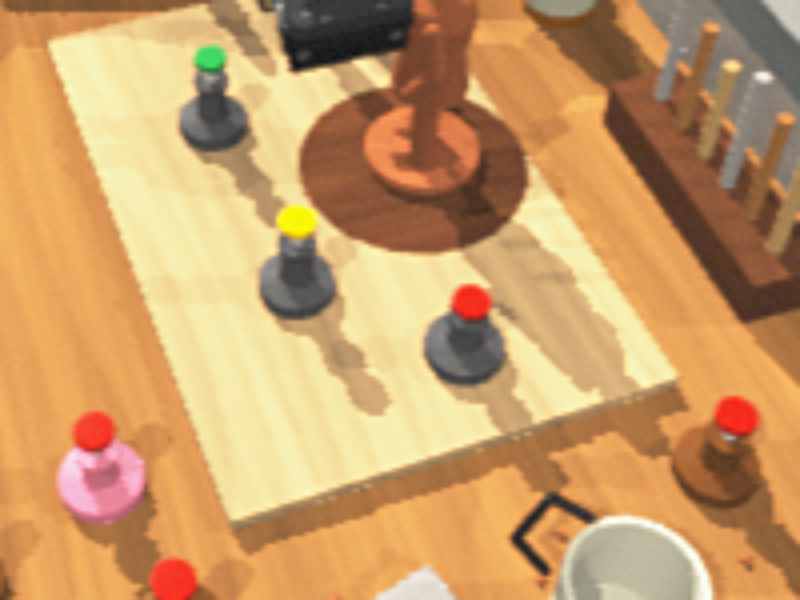

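The red cap has sunk: its side-view centroid moved 2.0 px down to (225,317), which is roughly 8–9 mm, and its stud hasn't moved. Yellow is next.

```bash
python3 - <<'E'
from h import *
D=np.array([[-1,0,0],[0,1,0],[0,0,-1.]])
press([.5073,-.1078],.101,.0075); 
r.line_to([.5073,-.1078,.34],max_speed=0.2)
fs=r.grab_frame("side"); print("yellow side was 205.0,273.8 now",capmask(fs,"yellow",(206,274))[1:])
x=np.array([.6208,.1901,.29]); r.move_pose([.5,.1901,.34],D); r.move_pose(x,D)
w=r.grab_frame("wrist"); save(w,"w_blue"); q=proj(w,[*x[:2],.111])
try: m=capmask(w,"blue",q,40); print(q,m[1:],onplane(w,m[1],.111))
except Exception as e: print(q,e)
print(r.get_time_s())
E
```

```text
hit True z 0.1006 dF [0.21 0.51 2.25]
end [ 0.507  -0.1077  0.0937] dF [-0.56 -0.09  1.51]
yellow side was 205.0,273.8 now ((np.float64(206.768115942029), np.float64(273.6666666666667)), array([269, 203,  10,   9,  69], dtype=int32))
(np.float64(179.90795916030643), np.float64(258.40046656993127)) ((np.float64(179.59405940594058), np.float64(258.26237623762376)), array([247, 169,  23,  22, 404], dtype=int32)) [0.62039056 0.18992415 0.111     ]
18.55
```

View pics/w_blue.png

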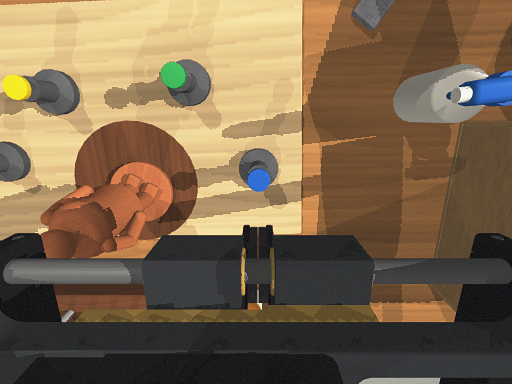

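The wrist view has the blue cap centred at (180,258), with the figure about 0.19 m to the left and the spray bottle to the right, both clear of the gripper body.

```bash
python3 - <<'E'
from h import *
D=np.array([[-1,0,0],[0,1,0],[0,0,-1.]])
press([.6205,.1900],.111,.0075)
r.line_to([.6205,.19,.36],max_speed=0.2)
r.move_pose([.42,.0,.40],D)
fs=r.grab_frame("side"); save(fs,"s3")
for c,q in {"red":(225,317),"yellow":(207,274),"blue":(138,277),"green":(164,252)}.items():
    try: print(c,capmask(fs,c,q)[1:])
    except Exception as e: print(c,e)
print([np.round(proj(fs,[.6205,.19,z]),1) for z in (.1064,.0984)],r.get_time_s(),r.get_ee_pos())
E
```

```text
hit True z 0.1105 dF [1.04 0.05 0.82]
end [0.6202 0.19   0.1036] dF [ 0.21 -0.41 -0.94]
red ((np.float64(225.2394366197183), np.float64(317.36619718309856)), array([313, 221,  10,   9,  71], dtype=int32))
yellow ((np.float64(206.768115942029), np.float64(273.6666666666667)), array([269, 203,  10,   9,  69], dtype=int32))
blue ((np.float64(138.96666666666667), np.float64(277.1)), array([274, 137,   7,   5,  30], dtype=int32))
green ((np.float64(164.41176470588235), np.float64(252.11764705882354)), array([249, 162,   7,   6,  34], dtype=int32))
[array([137.4, 276.6]), array([139.1, 276.6])] 24.5167 [4.20620549e-01 3.63473613e-04 3.99695620e-01]
```

View pics/s3.png

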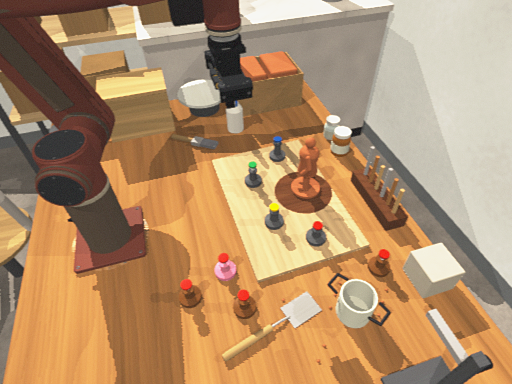

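The side view shows all three caps lower: red (225,317), yellow (207,274), blue (139,277). Green, the studs and the figure haven't moved, and the arm is clear. Handing in.

```bash
python3 -c "
from station import r
print(r.job_done())"
```

```text
the job is handed in; nothing more can be done
None
```

I pressed the red, yellow and blue caps in that order, each down about 7–8 mm by arm position and side-camera checks. Green was not pressed, no other object showed any movement in the side view, and the job is handed in (result not reported back).

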